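# Free the mixing ball caught in a bottle's neck

### The arm

A 6-joint arm with a two-finger parallel gripper is mounted at the origin on the work surface; the furniture and walls round the work are solid. World frame = base frame: x ahead of the robot, y to its left, z up, the work surface at z = 0. Lengths are in m, angles in rad, forces in N, time in s.
With the tool pointing down it reaches from about 0.425 to 0.95 m from the base axis. Payload 3.5 kg.
Tool frame: the origin (TCP) lies between the finger pads; the fingertips stand 17 mm ahead of it and the grasp point (between the pads) lies 2 mm behind it (ctrl.tips_ahead is the distance from the TCP to the fingertips, in m); z points along the fingers, y is the line along which they close (so a half turn about z gives the same grasp; the last joint's range is limited). The gripper opens to 85 mm and grips with 20 to 120 N. Pads are 22 mm wide; open, the fingers measure 114 mm over their backs; the gripper's body (76 mm by 85 mm) begins 54 mm behind the grasp point. The pads swing forward as they close: fully open they stand 13 mm farther back than shut.
Start: joints at [0.997, 0.286, 1.577, -0, 1.279, -0.15], TCP at [0.278, 0.615, 0.248] pointing down, gripper open.
Joint ranges: [-2.77, 2.77], [-0.9, 2.22], [0.21, 2.48], [-1.53, 4.67], [0.24, 2.81], [-2.84, 2.84]. Speed limits (rad/s): [2.79, 2.79, 3.14, 3.14, 3.14, 3.14].

### API

Orientations are given as a unit quaternion [w, x, y, z].
In Python, from cell import ctrl gives the robot as it stands.
- The arm moves only by the tool servo_tool, never from a script. Its arguments are lists of equal length, an entry for each row: "offset": the shift along the tool's x, y, z in m, a list of three; "twist": the turn, a rotation vector about the tool's x, y, z in rad, a list of three; "jaw": the opening, from 0 (shut) to 1 (fully open). In form: {"offset": [[dx, dy, dz], ...], "twist": [[rx, ry, rz], ...], "jaw": [jaw, ...]}. A call has 1 to 5 rows; each row shifts and turns the commanded pose from where the row before left it, along the tool's axes as they then stand; what a row does not reach is not made up. A row lasts 1/10 s, in which the tool goes at most 50 mm and 8.59 degrees, less where a joint would pass 70% of its speed; a pose out of reach is approached as far as the arm can. A call is refused whole if a number of a shift passes 0.05 or a number of a turn 0.15, either way. A call with a gripper value outside its range is refused whole. The fingers move at their own pace and stop on an object; "force" is the grip in N (left out, the last holds). Time passes only in rows, so rows that do not move let the fingers close. It gives the time, the measured TCP pose, the force, the opening and the grip force at its end, in the units of the state.
- ctrl.state(): the state, without advancing time (a new reading comes with each control period).
- ctrl.get_image(name): name is "scene" or "top" or "wrist"; returns a dict with "color" (420x560x3 uint8, red, green, blue), "camera_matrix" (3x3 intrinsics, pixels), "extrinsics" (4x4, takes a point from world to camera coordinates); the wrist camera has in their place "tool_from_camera" (4x4, takes a point from camera to tool coordinates, whose origin is the TCP and whose axes are the flange's). Camera axes: x right, y down, z forward; pixel columns grow to the right and rows downward; lengths in m; the calibration is good to about 2 mm. A picture is of the moment at which its call begins: read the wrist's pose just before it. There is no depth.
- ctrl.job_done(): hands the job in; it is judged then, once.
Trained networks look in a picture, given as the dict that the camera call returned (one of the last four; its "shot" number tells which), for a name from the list of things; names that differ only in an ending like _2 or _b are one class to them, and where a whole thing is asked for, a point or a joint stands for the part that bears it (a point fixed in the world has none). Each returns a list of dicts, best first, with "p" (0 to 1); they miss things now and then, are a little off and sometimes report something else, mostly with a low value. They report only what shows in the picture. A call takes as long as a camera call. They do not tell look-alikes from the thing itself.
- ctrl.regions_of(thing, picture): "mask" (420x560 bool, what is visible of it) and "location" ([column, row] in pixels, amid what is visible of it).
The state is a dict: "clock": time; "joints": joint angles; "dq": joint speeds; "joint_efforts": joint torques, N m; "position": TCP position; "tool_rot": TCP orientation; "ft_force": force on the tool from outside, world axes, zero at the start; "ft_torque": the same for the moment, N m; "opening": finger opening in m; "gripper_force": force on a finger pad.
Only numpy, scipy, OpenCV 4.12 (cv2) and the standard library are available. Lean on these libraries where they do the work, as an engineer would, in place of code of your own. Each camera call takes 0.05 s, during which the arm holds its last target. There are 200 camera calls.

### The job

The red mixing ball of the blue-capped bottle has caught on the baffles in its narrow neck. Pick the bottle up, rock it well over from side to side, towards its two narrow edges, until the ball drops down into the body, and stand it upright again about where it stood, without laying it down or turning it over. Leave the yellow-capped bottle alone.

Things in the scene. Friction and masses are not known exactly. Their poses are not given: they have to be found in the camera images.
- blue_bottle: Clear, hollow, flat plastic bottle with a fixed blue cap, about 0.17 kg, 158 mm tall, loose, upright. Origin: centre of its underside; z up through the neck, y along its broad side (+y nearly the world's +y), x through its flat faces. Body 44 (x) by 76 (y) mm, up to 76 mm above the origin; neck 24 (x) by 40 (y) mm, from there to 136 mm; cap above.
- cap_mid (a point): Centre of the blue cap, 147 mm above the bottle's origin. The cap is a solid block 28 (x) by 44 (y) by 22 (z) mm with fine ribs, its top 158 mm above the origin; good to grip from above across x or across y, also together with the top of the neck.
- neck_mid (a point): Centre of the neck. Inside are two white baffles: the upper from the +y wall to the middle, the lower (26 mm below) from the -y wall to the middle, each sloping 6 degrees down to its own wall; the ball holds to about 25 degrees of lean. Lean the top 30 to 40 degrees towards -y: the ball rolls off the upper onto the lower; then as far towards +y: it drops into the body. Half a second at each end is enough.
- ball_center (a point): Centre of the red mixing ball, 14 mm in diameter, 12 g, loose inside the closed blue-capped bottle. In the bottle's frame it starts on the upper baffle, about 118 mm up, against the +y wall of the neck; on the lower baffle it is about 92 mm up; freed, with the bottle upright, it lies on the inner floor, 11 mm up.
- yellow_bottle: The same bottle with a yellow cap (its own ball lies in its body already): a bystander. Origin: centre of its underside.
There are look-alikes about, which are no part of the job. What is shaped like the blue_bottle but orange is not meant.

How it is judged:
On the way, in this order (a step that is already met when the one before it is completed fails the run):
1. the blue-capped bottle is lifted clear of the table (height (world z) of blue_bottle above 0.015 m and contact force between the fingers and blue_bottle above 0.5 N), for 0.1 s.
2. the ball has left the neck and is in the bottle's body (z of ball_center in the frame of blue_bottle below 0.07 m), for 0.2 s.
At the end, for the whole second after the job is handed in: The ball lies in the bottom of the blue-capped bottle (centre less than 30 mm above its underside); the bottle stands upright (within 0.1 rad) and at rest on the table, within 60 mm of where it stood (z of ball_center in the frame of blue_bottle below 0.03 m and angle between blue_bottle's own z axis and vertical below 0.1 rad and height (world z) of blue_bottle between -0.008 and 0.008 m and distance of blue_bottle from where it was at the start of the episode below 0.06 m and linear speed of blue_bottle below 0.03 m/s); the robot touches nothing.
It fails at once if the blue-capped bottle is laid down or turned over (leans more than 75 degrees) (angle between blue_bottle's own z axis and vertical above 1.31 rad).
It fails at once if the yellow-capped bottle is moved more than 30 mm or knocked over (distance of yellow_bottle from where it was at the start of the episode above 0.03 m or angle between yellow_bottle's own z axis and vertical above 0.3 rad).
It also fails if it takes over 45 s, if anything falls off the work surface, if the arm or the gripper's body presses on something with over 40 N, if the wrist force passes 120 N, or if a joint passes its speed limit or range.

## Working session

There is one attempt and no reset: what is moved stays moved. The work goes in short steps, Python scripts to look and compute and a tool call to move; the robot and the scene stay as the last step left them, time stands still between calls to the robot, and variables do not carry over. Pictures are saved under pics/ and viewed, at most 10 in all, crops included, and the job is handed in when it is done.

Besides the shell and the picture viewer there is one more tool, called after ">>>" as name(argument=value, ...), one argument or row to a line, values as JSON. servo_tool: Moves the arm, as the interface text tells. Its arguments: {"type":"object","properties":{"offset":{"type":"array","items":{"type":"array","items":{"type":"number"}}},"twist":{"type":"array","items":{"type":"array","items":{"type":"number"}}},"jaw":{"type":"array","items":{"type":"number"}},"force":{"type":"number"}},"required":["offset","twist","jaw"]}

```bash
mkdir -p pics
cat > h.py <<'E'
import numpy as np, cv2
from cell import ctrl
def save(n,im): cv2.imwrite('pics/'+n,cv2.cvtColor(im,cv2.COLOR_RGB2BGR))
def ray(im,px):
    K=im['camera_matrix'];E=im['extrinsics'];R=E[:3,:3];t=E[:3,3]
    d=R.T@np.linalg.inv(K)@np.array([px[0],px[1],1.]);return -R.T@t,d
def atz(im,px,z):
    c,d=ray(im,px);return c+d*(z-c[2])/d[2]
def proj(im,p):
    E=im['extrinsics'];q=im['camera_matrix']@(E[:3,:3]@np.array(p)+E[:3,3]);return q[:2]/q[2]
E
python3 - <<'E'
from h import *
s=ctrl.state();print(s)
ims={}
for n in('scene','top'):
    im=ctrl.get_image(n);ims[n]=im
    print(n,np.round(im['extrinsics'],3).tolist())
    for t in('blue_bottle','cap_mid','yellow_bottle','ball_center'):
        for r in ctrl.regions_of(t,im): print(t,round(r['p'],2),r['location'],r['mask'].sum())
save('a.png',np.vstack([ims['scene']['color']]));save('b.png',ims['top']['color'])
E
```

```text
{'clock': 0.0, 'joints': array([ 9.97000795e-01,  2.87155039e-01,  1.57818933e+00,  2.92856338e-05,
        1.27859360e+00, -1.50000817e-01]), 'dq': array([ 2.59650883e-03, -5.72709184e-04, -2.42170279e-03,  6.37484005e-04,
        2.53328752e-05, -1.44285828e-03]), 'joint_efforts': array([-4.68334365e-04, -4.05963707e+01, -2.92638195e+01, -1.25567335e-04,
        5.62864836e-03,  1.26621717e-05]), 'position': array([0.2772022 , 0.61477406, 0.24694754]), 'tool_rot': array([-4.28289598e-04,  2.10319193e-01,  9.77632069e-01, -1.09173983e-03]), 'ft_force': array([ 0.65181124, -0.14871803, -0.32781   ]), 'ft_torque': array([-0.02404607, -0.02494105, -0.06722868]), 'gripper_force': 0.0, 'opening': 0.08542263191573919}
scene [[0.582, -0.813, 0.015, -0.124], [-0.594, -0.438, -0.675, 0.442], [0.556, 0.384, -0.738, 0.791], [0.0, 0.0, 0.0, 1.0]]
blue_bottle 0.88 [190.2, 207.0] 2080
blue_bottle 0.78 [241.1, 165.7] 1612
cap_mid 0.92 [241.3, 165.1] 1587
cap_mid 0.76 [189.9, 206.9] 2049
yellow_bottle 0.8 [342.9, 220.9] 2032
top [[0.01, -1.0, -0.012, 0.205], [-0.997, -0.009, -0.072, 0.481], [0.072, 0.013, -0.997, 0.934], [0.0, 0.0, 0.0, 1.0]]
blue_bottle 0.96 [209.0, 251.9] 967
blue_bottle 0.62 [216.0, 176.5] 997
cap_mid 0.82 [210.4, 249.6] 1032
cap_mid 0.81 [215.1, 173.8] 1005
yellow_bottle 0.98 [337.7, 176.9] 894
```

View pics/a.png

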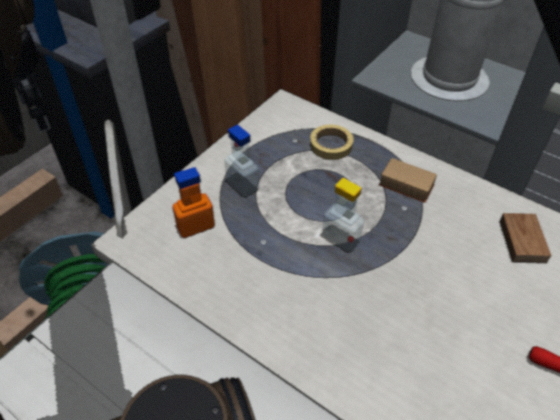

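View pics/b.png

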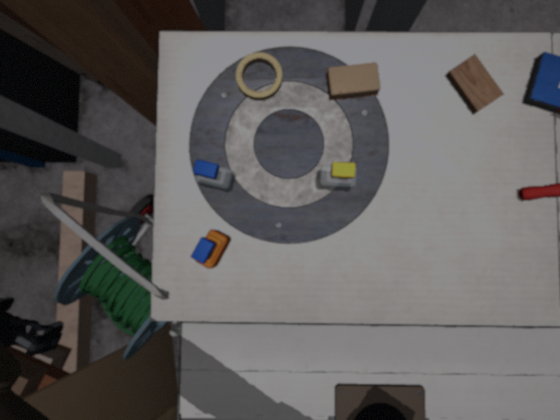

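The blue caps show at scene (239,134) on the clear bottle, which is the target, and at (188,178) on the orange look-alike. In the top view the target's cap is at (206,169), the orange one's at (204,250) and the yellow one at (344,170). Next I'll triangulate the target.

Run:
```python
from h import *
rays={}
for n in('scene','top'):
    im=ctrl.get_image(n);hsv=cv2.cvtColor(im['color'],cv2.COLOR_RGB2HSV)
    for c,(lo,hi) in {'blue':((110,150,80),(128,255,255)),'yel':((24,150,120),(34,255,255)),'red':((0,150,90),(5,255,255)),'org':((6,180,90),(15,255,255))}.items():
        m=cv2.inRange(hsv,lo,hi);k,l,st,ce=cv2.connectedComponentsWithStats(m)
        for i in range(1,k):
            if st[i,4]>8:
                r=cv2.minAreaRect(np.argwhere(l==i)[:,::-1].astype(np.float32))
                print(n,c,st[i,4],np.round(ce[i],1),np.round(r[1],1),r[2],'z.147:',np.round(atz(im,ce[i],.15),3),'z0',np.round(atz(im,ce[i],0),3))
                if n=='top' and c=='blue' or c=='yel':
                    b=np.array([atz(im,p,.158)[:2] for p in cv2.boxPoints(r)]);print(np.round(b,3).tolist())
    for nm,p in dict(tcp=ctrl.state()['position'],base=[0,0,0]).items(): print(nm,proj(im,p))
    print(im['camera_matrix'])
im=ctrl.get_image('wrist');save('w.png',im['color'])
```

```text
scene blue 190 [238.2 132.6] [19.2 10.9] 39.80556869506836 z.147: [0.54 0.36 0.15] z0 [0.672 0.477 0.   ]
scene blue 240 [185.8 175. ] [11.7 23.1] 71.56504821777344 z.147: [0.385 0.362 0.15 ] z0 [ 0.486  0.479 -0.   ]
scene yel 246 [347.8 186.5] [23.  11.8] 29.05460548400879 z.147: [0.542 0.098 0.15 ] z0 [0.675 0.162 0.   ]
[[0.521, 0.115], [0.551, 0.121], [0.548, 0.075], [0.519, 0.07]]
scene red 351 [545.7 357.1] [32.6 12.5] 26.56505012512207 z.147: [ 0.419 -0.313  0.15 ] z0 [ 0.526 -0.334  0.   ]
scene org 790 [191.8 204.9] [31.6 36.9] 74.05460357666016 z.147: [0.335 0.301 0.15 ] z0 [ 0.425  0.406 -0.   ]
tcp [ 36.57645645 112.45203057]
base [201.58249603 503.87818156]
[[544.36745048   0.         286.98248343]
 [  0.         544.36745048 199.50929043]
 [  0.           0.           1.        ]]
top blue 9 [549.4  75.9] [3.3 3.6] 56.3099365234375 z.147: [ 0.722 -0.298  0.15 ] z0 [ 0.779 -0.389  0.   ]
[[0.719, -0.289], [0.723, -0.294], [0.718, -0.298], [0.714, -0.292]]
top blue 9 [556.1  80.4] [3.9 3.1] 56.3099365234375 z.147: [ 0.714 -0.31   0.15 ] z0 [ 0.769 -0.403  0.   ]
[[0.712,
[... 265 characters left out ...]
 21.5] 26.56505012512207 z.147: [0.385 0.357 0.15 ] z0 [0.38  0.387 0.   ]
[[0.373, 0.376], [0.408, 0.359], [0.398, 0.336], [0.362, 0.353]]
top yel 256 [343.2 169.4] [13. 21.] 90.0 z.147: [0.539 0.095 0.15 ] z0 [0.562 0.076 0.   ]
[[0.55, 0.117], [0.55, 0.077], [0.525, 0.077], [0.525, 0.117]]
top red 343 [541.5 191.2] [10.2 36.5] 84.5596694946289 z.147: [ 0.501 -0.276  0.15 ] z0 [ 0.517 -0.363  0.   ]
top org 300 [216. 247.] [18.8 34.4] 26.56505012512207 z.147: [0.39  0.332 0.15 ] z0 [0.387 0.357 0.   ]
tcp [ 32.21197739 315.74826604]
base [378.65385788 430.22778347]
[[436.50190768   0.         282.91440591]
 [  0.         436.50190768 205.28150282]
 [  0.           0.           1.        ]]
```

View pics/w.png

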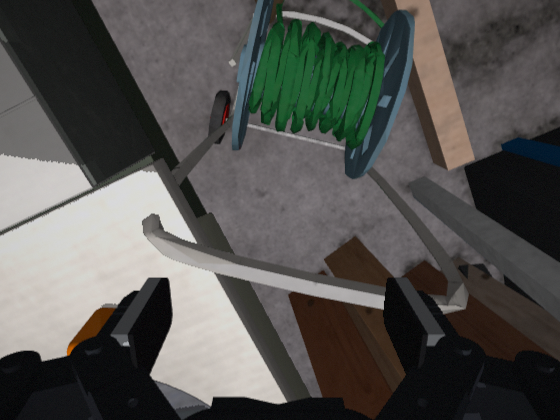

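The wrist view shows the bar and cable reel at the table's edge, and the orange bottle at lower left (95,330). Both cameras put the blue cap at about (0.539, 0.358, 0.15). I'll move above it and look from close by.

>>> servo_tool(
  offset=[
    [-0.03,-0.011,0],
    [-0.043,-0.016,0],
    [-0.043,-0.016,0],
    [-0.043,-0.016,0],
    [-0.043,-0.016,0],
  ],
  twist=[
    [0,0,0],
    [0,0,0],
    [0,0,0],
    [0,0,0],
    [0,0,0],
  ],
  jaw=[1,1,1,1,1],
)

```text
clock: 1.15
position: [0.4319, 0.4626, 0.2486]
tool_rot: [0.0, 0.21, 0.978, 0.0]
ft_force: [-0.3, 1.4, -0.4]
opening: 0.0856
gripper_force: 0.0
```

Run:
```python
from h import *
s=ctrl.state();im=ctrl.get_image('wrist');save('w2.png',im['color']);print(s['position'],s['tool_rot'],s['joints']);print(np.round(im['tool_from_camera'],3).tolist(),im['camera_matrix'])
a=ctrl.get_image('scene');b=ctrl.get_image('top')
for p,q in(((122,232),(163,296)),((108,125),(46,200))):
    c1,d1=ray(a,p);c2,d2=ray(b,q)
    t=np.linalg.lstsq(np.c_[d1,-d2],c2-c1,rcond=None)[0];print('bar',c1+d1*t[0],c2+d2*t[1])
```

```text
[0.43185614 0.46255446 0.24857555] [1.79411234e-04 2.10152270e-01 9.77668629e-01 2.07037386e-04] [ 6.59580634e-01  1.94448374e-01  1.68599867e+00 -8.36989907e-06
  1.26059776e+00 -4.87751715e-01]
[[-0.001, -0.948, -0.317, 0.081], [1.0, -0.001, -0.0, 0.001], [-0.0, -0.317, 0.948, -0.126], [0.0, 0.0, 0.0, 1.0]] [[371.87612873   0.         277.36912734]
 [  0.         371.87612873 205.92538482]
 [  0.           0.           1.        ]]
bar [0.28130875 0.46722142 0.00527821] [0.27900058 0.46994109 0.00636324]
bar [0.48483606 0.72975864 0.0234078 ] [0.48578481 0.72867829 0.02287677]
```

View pics/w2.png

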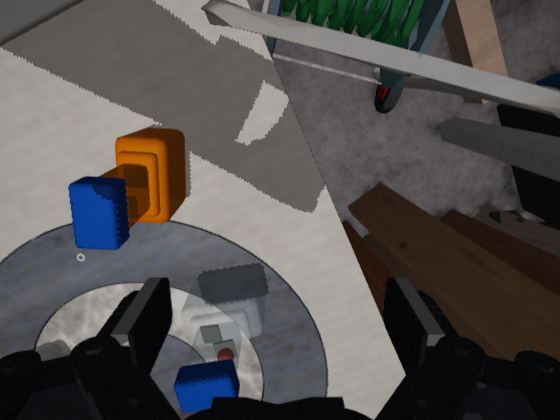

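The arm is past the bar, which lies low at z≈0.02. The target's cap shows at (208,385) with the red ball at (226,353), and the orange bottle is at (140,180). Next I'll move over the cap.

>>> servo_tool(
  offset=[
    [-0.035,-0.013,0],
    [-0.035,-0.013,0],
    [-0.035,-0.013,0],
    [-0.035,-0.013,0],
    [0,0,0],
  ],
  twist=[
    [0,0,0],
    [0,0,0],
    [0,0,-0.06],
    [0,0,-0.1],
    [0,0,0],
  ],
  jaw=[1,1,1,1,1],
)

```text
clock: 1.8
position: [0.5408, 0.3588, 0.2483]
tool_rot: [0.001, 0.132, 0.991, -0.0]
ft_force: [0.4, -0.7, 0.2]
opening: 0.0854
gripper_force: 0.0
```

```bash
cat >> h.py <<'E'
from scipy.spatial.transform import Rotation as Ro
def pose():
    s=ctrl.state();q=s['tool_rot'];return np.array(s['position']),Ro.from_quat([q[1],q[2],q[3],q[0]]).as_matrix()
def wrist_atz(im,P,R,px,z):
    T=im['tool_from_camera'];d=R@T[:3,:3]@np.linalg.inv(im['camera_matrix'])@np.array([px[0],px[1],1.]);c=P+R@T[:3,3]
    return c+d*(z-c[2])/d[2]
E
python3 - <<'E'
from h import *
P,R=pose();im=ctrl.get_image('wrist');save('w3.png',im['color']);print(P,R.round(3).tolist(),ctrl.state()['joints'].round(3))
hsv=cv2.cvtColor(im['color'],cv2.COLOR_RGB2HSV);m=cv2.inRange(hsv,(110,150,70),(128,255,255))
k,l,st,ce=cv2.connectedComponentsWithStats(m)
for i in range(1,k):
    if st[i,4]>100:
        r=cv2.minAreaRect(np.argwhere(l==i)[:,::-1].astype(np.float32));b=cv2.boxPoints(r)
        w=np.array([wrist_atz(im,P,R,p,.158) for p in b]);print(st[i],b.round(0).tolist(),w.round(3)[:,:2].tolist())
        e=w[1:]-w[:-1];print([(np.linalg.norm(v).round(4),np.degrees(np.arctan2(v[1],v[0])).round(1)) for v in e],w.mean(0),'tool',R.T@(w.mean(0)-P))
E
```

```text
[0.54080067 0.35879131 0.24834579] [[-0.965, 0.263, 0.001], [0.263, 0.965, -0.0], [-0.001, -0.0, -1.0]] [ 4.320e-01  2.290e-01  1.646e+00  1.000e-03  1.267e+00 -8.720e-01]
```

View pics/w3.png

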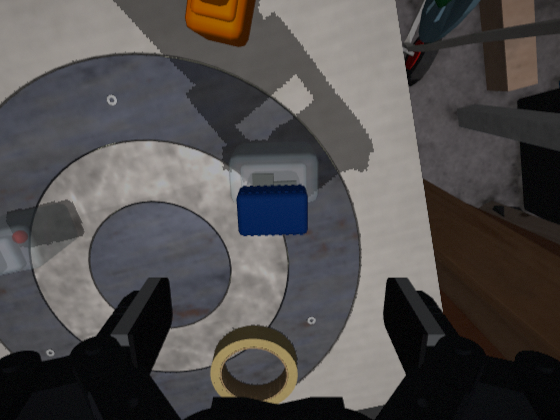

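The cap shows squarely at about (237–308, 185–236), aligned with the fingers. It's in shade, so I need a lower threshold.

Run:
```python
from h import *
P,R=pose();im=ctrl.get_image('wrist')
hsv=cv2.cvtColor(im['color'],cv2.COLOR_RGB2HSV);m=cv2.inRange(hsv,(105,150,40),(130,255,255));m[:150]=0;m[:,:200]=0;m[270:]=0;m[:,350:]=0
r=cv2.minAreaRect(cv2.findNonZero(m));b=cv2.boxPoints(r);print(r)
w=np.array([R.T@(wrist_atz(im,P,R,p,.158)-P) for p in b]);print(w.round(4))
v=np.median(im['color'][186:238,255:290].astype(int),axis=1);print(v.tolist())
```

```text
((270.2207946777344, 212.994873046875), (49.381996154785156, 70.00432586669922), 88.66777801513672)
[[ 0.0197 -0.025   0.0902]
 [ 0.0207  0.0172  0.0903]
 [-0.0115  0.0187  0.0902]
 [-0.0126 -0.0255  0.0902]]
[[85.0, 89.0, 88.0], [83.0, 87.0, 85.0], [56.0, 62.0, 68.0], [12.0, 25.0, 48.0], [3.0, 16.0, 43.0], [4.0, 16.0, 43.0], [2.0, 16.0, 43.0], [3.0, 16.0, 44.0], [3.0, 17.0, 45.0], [3.0, 21.0, 49.0], [4.0, 21.0, 55.0], [4.0, 23.0, 62.0], [5.0, 27.0, 69.0], [6.0, 30.0, 74.0], [6.0, 32.0, 77.0], [8.0, 35.0, 81.0], [9.0, 36.0, 83.0], [9.0, 36.0, 83.0], [10.0, 36.0, 83.0], [10.0, 36.0, 83.0], [9.0, 36.0, 83.0], [10.0, 36.0, 83.0], [9.0, 35.0, 83.0], [10.0, 36.0, 83.0], [9.0, 35.0, 82.0], [8.0, 35.0, 82.0], [8.0, 35.0, 82.0], [9.0, 35.0, 82.0], [7.0, 34.0, 82.0], [9.0, 35.0, 81.0], [8.0, 35.0, 82.0], [7.0, 34.0, 81.0], [8.0, 35.0, 81.0], [8.0, 34.0, 81.0], [7.0, 35.0, 81.0], [7.0, 34.0, 81.0], [7.0, 34.0, 81.0], [7.0, 34.0, 81.0], [7.0, 33.0, 81.0], [8.0, 34.0, 81.0], [6.0, 33.0, 80.0], [6.0, 33.0, 80.0], [6.0, 33.0, 80.0], [7.0, 33.0, 80.0], [6.0, 33.0, 80.0], [7.0, 33.0, 80.0], [5.0, 32.0, 79.0], [6.0, 33.0, 80.0], [5.0, 33.0, 79.0], [5.0, 31.0, 78.0], [5.0, 29.0, 73.0], [26.0, 38.0, 72.0]]
```

>>> servo_tool(
  offset=[
    [0.002,-0.0035,0.03],
    [0,0,0.04],
    [0,0,0.035],
    [0,0,0],
    [0,0,0],
  ],
  twist=[
    [0,0,0],
    [0,0,0],
    [0,0,0],
    [0,0,0],
    [0,0,0],
  ],
  jaw=[1,1,1,0.8,0.3],
  force=60,
)

```text
clock: 2.4
position: [0.5346, 0.3589, 0.1434]
tool_rot: [-0.001, 0.131, 0.991, -0.0]
ft_force: [0.9, 0.4, 1.5]
opening: 0.0591
gripper_force: 0.0
```

>>> servo_tool(
  offset=[
    [0,0,0],
    [0,0,0],
    [0,0,0],
  ],
  twist=[
    [0,0,0],
    [0,0,0],
    [0,0,0],
  ],
  jaw=[0,0,0],
)

```text
clock: 2.7
position: [0.5371, 0.3586, 0.1465]
tool_rot: [0.002, 0.132, 0.991, 0.002]
ft_force: [-0.3, -0.4, 4.3]
opening: 0.0432
gripper_force: 61.5
```

>>> servo_tool(
  offset=[
    [0,0,-0.015],
    [0,0,-0.03],
    [0,0,-0.035],
    [0,0,-0.035],
    [0,0,-0.035],
  ],
  twist=[
    [0,0,0],
    [0,0,0],
    [0,0,0],
    [0,0,0],
    [0,0,0],
  ],
  jaw=[0,0,0,0,0],
)

```text
clock: 3.2
position: [0.5354, 0.3574, 0.2952]
tool_rot: [-0.0, 0.132, 0.991, -0.0]
ft_force: [0.4, 0.3, -2.1]
opening: 0.0431
gripper_force: 61.4
```

Run:
```python
from h import *
s=ctrl.state();print(s['joints'].round(3),s['position'],s['ft_force'],s['opening'],s['gripper_force'])
im=ctrl.get_image('scene');save('s4.png',cv2.resize(im['color'][60:270,130:410],None,fx=2.5,fy=2.5))
```

```text
[ 0.431  0.187  1.609 -0.     1.346 -0.876] [0.53536656 0.35735083 0.29518205] [ 0.39229374  0.25053034 -2.1123704 ] 0.043111753353697914 61.36126399040222
```

View pics/s4.png

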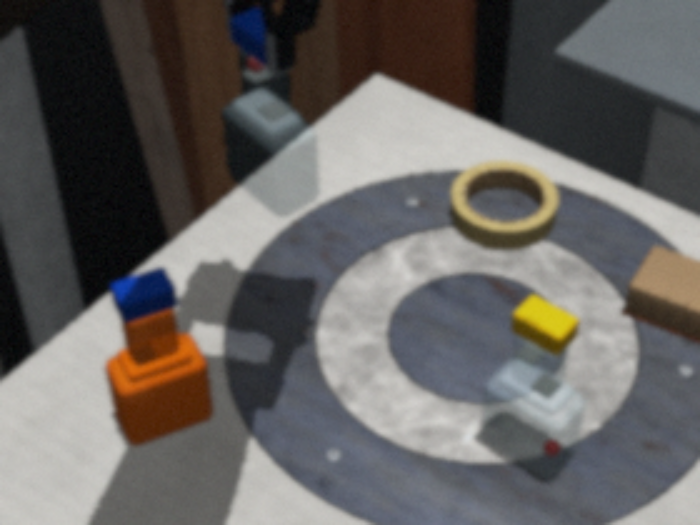

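The bottle is lifted, with the ball still in its neck at (255,65) in the crop. Next I'll lean its top towards -y.

>>> servo_tool(
  offset=[
    [0,0,0],
    [0,0,0],
    [0,0,0],
    [0,0,0],
    [0,0,0],
  ],
  twist=[
    [-0.1,0,0],
    [-0.14,0,0],
    [-0.14,0,0],
    [-0.14,0,0],
    [-0.13,0,0],
  ],
  jaw=[0,0,0,0,0],
)

```text
clock: 3.75
position: [0.5354, 0.3571, 0.2939]
tool_rot: [0.043, 0.124, 0.939, 0.319]
ft_force: [-1.0, 0.3, -2.7]
opening: 0.0435
gripper_force: 62.3
```

>>> servo_tool(
  offset=[
    [0,0,0],
    [0,0,0],
    [0,0,0],
    [0,0,0],
    [0,0,0],
  ],
  twist=[
    [0,0,0],
    [0,0,0],
    [0,0,0],
    [0,0,0],
    [0,0,0],
  ],
  jaw=[0,0,0,0,0],
)

```text
clock: 4.25
position: [0.5359, 0.3584, 0.294]
tool_rot: [0.042, 0.124, 0.94, 0.316]
ft_force: [0.3, 0.9, -2.9]
opening: 0.0431
gripper_force: 62.5
```

```bash
cat > t.py <<'E'
from h import *
P,R=pose();print('P',P,'z',R[:,2].round(3),'tilt',np.degrees(np.arccos(-R[2,2])).round(1),'y',R[:,1].round(3),ctrl.state()['joints'].round(3),ctrl.state()['opening'])
E
python3 t.py
```

```text
P [0.53591942 0.35835114 0.29397374] z [ 0.158  0.584 -0.796] tilt 37.2 y [0.206 0.769 0.605] [ 0.234  0.005  1.895  0.678  1.012 -1.377] 0.04310584026375967
```

```bash
cat > b.py <<'E'
from h import *
def B(y,z,x=0): 
    P,R=pose();return P+R@np.array([-x,y,.1465-z])
for n in('scene','top'):
    im=ctrl.get_image(n);c=im['color'].astype(int)
    print(n,'upper',proj(im,B(.012,.118)).round(1),'lower',proj(im,B(-.012,.092)).round(1),'floor',proj(im,B(0,.011)).round(1),'cap',proj(im,B(0,.147)).round(1))
    m=((c[...,0]>1.8*c[...,1])&(c[...,0]>1.8*c[...,2])&(c[...,0]>45)).astype(np.uint8)
    k,l,st,ce=cv2.connectedComponentsWithStats(m)
    q=proj(im,B(0,.08))
    print([(st[i,4],ce[i].round(1).tolist()) for i in range(1,k) if st[i,4]>3 and np.linalg.norm(ce[i]-q)<70])
E
python3 b.py
```

```text
scene upper [225.8  75.2] lower [228.   91.3] floor [213.5 100.5] cap [233.6  74.7]
[(np.int32(51), [284.8, 69.9]), (np.int32(16), [271.2, 72.6]), (np.int32(6), [286.5, 76.2]), (np.int32(52), [287.6, 83.5]), (np.int32(5), [275.4, 83.0]), (np.int32(4), [275.8, 87.2]), (np.int32(19), [229.1, 90.2])]
top upper [172.8 153.2] lower [180.3 157.8] floor [157.3 154.9] cap [186.7 155.9]
[(np.int32(44), [145.3, 210.0])]
```

The ball is seen at scene (229,90), which matches the lower baffle. Now I'll lean it the other way.

>>> servo_tool(
  offset=[
    [0,0,0],
    [0,0,0],
    [0,0,0],
    [0,0,0],
    [0,0,0],
  ],
  twist=[
    [0.1,0,0],
    [0.13,0,0],
    [0.14,0,0],
    [0.14,0,0],
    [0.14,0,0],
  ],
  jaw=[0,0,0,0,0],
)

```text
clock: 4.85
position: [0.5361, 0.3582, 0.2947]
tool_rot: [0.001, 0.132, 0.991, -0.002]
ft_force: [-0.6, 0.6, -1.9]
opening: 0.0431
gripper_force: 62.4
```

>>> servo_tool(
  offset=[
    [0,0,0],
    [0,0,0],
    [0,0,0],
    [0,0,0],
    [0,0,0],
  ],
  twist=[
    [0.14,0,0],
    [0.14,0,0],
    [0.14,0,0],
    [0.13,0,0],
    [0.1,0,0],
  ],
  jaw=[0,0,0,0,0],
)

```text
clock: 5.35
position: [0.5358, 0.3593, 0.2928]
tool_rot: [-0.042, 0.124, 0.939, -0.317]
ft_force: [0.2, -0.9, -2.2]
opening: 0.0431
gripper_force: 63.0
```

>>> servo_tool(
  offset=[
    [0,0,0],
    [0,0,0],
    [0,0,0],
    [0,0,0],
    [0,0,0],
  ],
  twist=[
    [0,0,0],
    [0,0,0],
    [0,0,0],
    [0,0,0],
    [0,0,0],
  ],
  jaw=[0,0,0,0,0],
)

```text
clock: 5.85
position: [0.5359, 0.3572, 0.2944]
tool_rot: [-0.041, 0.125, 0.94, -0.316]
ft_force: [-0.4, 0.3, -0.8]
opening: 0.0433
gripper_force: 63.0
```

```bash
python3 t.py; python3 b.py
```

```text
P [0.53593798 0.35723979 0.29438586] z [-0.157 -0.583 -0.797] tilt 37.1 y [ 0.209  0.769 -0.604] [ 0.577  0.462  1.351 -0.429  1.818 -0.73 ] 0.04325932440359607
scene upper [237.2  90. ] lower [248.4 101.7] floor [262.  141.8] cap [233.9  74.5]
[(np.int32(11), [274.6, 45.6]), (np.int32(15), [281.6, 47.4]), (np.int32(6), [265.7, 48.0]), (np.int32(6), [269.3, 50.2]), (np.int32(6), [272.3, 50.7]), (np.int32(53), [278.2, 57.2]), (np.int32(6), [268.0, 54.2]), (np.int32(27), [269.4, 62.9]), (np.int32(45), [299.2, 61.5]), (np.int32(9), [275.4, 64.9]), (np.int32(10), [299.5, 67.5]), (np.int32(19), [274.4, 73.6]), (np.int32(11), [288.8, 68.7]), (np.int32(9), [269.6, 72.1]), (np.int32(6), [291.5, 73.0]), (np.int32(8), [307.1, 77.0]), (np.int32(13), [271.5, 78.8]), (np.int32(10), [295.5, 79.0]), (np.int32(33), [291.5, 85.0]), (np.int32(16), [300.8, 82.7]), (np.int32(6), [268.0, 81.7]), (np.int32(5), [307.2, 81.0]), (np.int32(110), [311.0, 91.8]), (np.int32(11), [275.0, 87.4]), (np.int32(4), [282.0, 85.5]), (np.int32(5), [289.6, 89.2]), (np.int32(6), [268.2, 92.8]), (np.int32(8), [300.9, 93.4]), (np.int32(14), [257.5, 141.7])]
top upper [195.7 160.4] lower [216.7 166.7] floor [244.1 178.9] cap [186.8 155.7]
[(np.int32(6), [219.2, 233.0])]
```

The ball is at scene (257.5,142), so it has dropped to the body's floor. I'll bring the bottle upright and check again before lowering.

>>> servo_tool(
  offset=[
    [0,0,0],
    [0,0,0],
    [0,0,0],
    [0,0,0],
    [0,0,0],
  ],
  twist=[
    [-0.1,0,0],
    [-0.14,0,0],
    [-0.15,0,0],
    [-0.14,0,0],
    [-0.12,0,0],
  ],
  jaw=[0,0,0,0,0],
)

```text
clock: 6.45
position: [0.5357, 0.3572, 0.2947]
tool_rot: [0.001, 0.132, 0.991, 0.002]
ft_force: [-0.2, -0.7, -2.4]
opening: 0.0434
gripper_force: 63.0
```

>>> servo_tool(
  offset=[
    [0,0,0],
    [0,0,0],
    [0,0,0],
  ],
  twist=[
    [0,0,0],
    [0,0,0],
    [0,0,0],
  ],
  jaw=[0,0,0],
)

```text
clock: 6.75
position: [0.5357, 0.358, 0.2931]
tool_rot: [-0.0, 0.131, 0.991, -0.001]
ft_force: [-0.3, -0.2, -1.4]
opening: 0.0435
gripper_force: 63.2
```

```bash
python3 t.py; python3 b.py
python3 - <<'E'
from h import *
im=ctrl.get_image('scene');save('s5.png',cv2.resize(im['color'][30:230,130:330],None,fx=3,fy=3,interpolation=cv2.INTER_CUBIC))
E
```

```text
P [0.53568407 0.35796906 0.29306354] z [-0.001 -0.002 -1.   ] tilt 0.1 y [ 0.26   0.966 -0.002] [ 4.320e-01  1.910e-01  1.609e+00 -1.000e-03  1.344e+00 -8.750e-01] 0.04352779975550019
scene upper [230.7  85. ] lower [238.8 102.1] floor [237.4 131.4] cap [233.5  75. ]
[(np.int32(41), [270.8, 51.4]), (np.int32(13), [274.4, 59.7]), (np.int32(12), [268.7, 62.4]), (np.int32(9), [276.7, 64.8]), (np.int32(5), [272.4, 66.8]), (np.int32(5), [288.6, 66.6]), (np.int32(7), [269.3, 70.0]), (np.int32(4), [291.0, 68.5]), (np.int32(18), [291.2, 72.2]), (np.int32(5), [268.2, 73.4]), (np.int32(7), [274.3, 75.7]), (np.int32(4), [283.0, 74.5]), (np.int32(5), [287.6, 78.8]), (np.int32(8), [274.9, 80.8]), (np.int32(13), [283.0, 83.4]), (np.int32(9), [294.8, 81.4]), (np.int32(4), [287.5, 83.0]), (np.int32(14), [288.6, 86.9]), (np.int32(4), [295.8, 85.0]), (np.int32(7), [270.7, 88.1]), (np.int32(4), [275.0, 86.2]), (np.int32(4), [299.5, 87.5]), (np.int32(4), [293.2, 89.2]), (np.int32(4), [267.5, 90.8]), (np.int32(25), [232.8, 124.9])]
top upper [183.6 157.3] lower [200.9 163.9] floor [203.4 169.4] cap [186.5 156. ]
[]
```

View pics/s5.png

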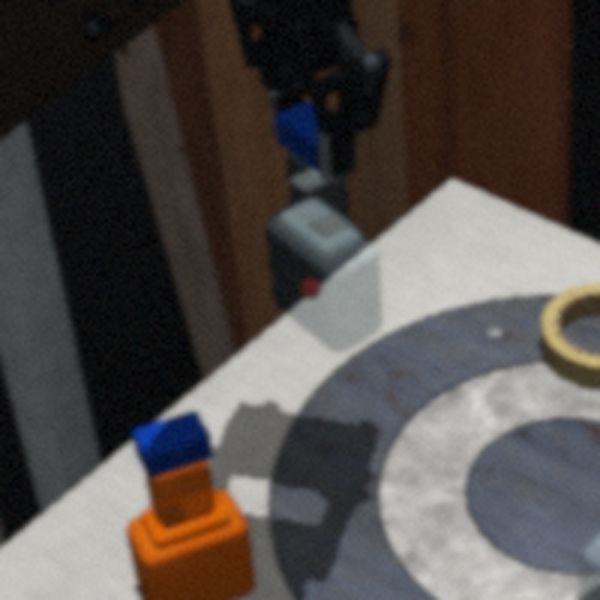

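The bottle is upright and the ball sits at the bottom of its body (310,287 in the crop). Lowering now.

>>> servo_tool(
  offset=[
    [0,0,0.025],
    [0,0,0.035],
    [0,0,0.035],
    [0,0,0.025],
    [0,0,0.012],
  ],
  twist=[
    [0,0,0],
    [0,0,0],
    [0,0,0],
    [0,0,0],
    [0,0,0],
  ],
  jaw=[0,0,0,0,0],
)

```text
clock: 7.4
position: [0.534, 0.3573, 0.1572]
tool_rot: [-0.003, 0.131, 0.991, -0.002]
ft_force: [-0.7, 0.4, -2.4]
opening: 0.0431
gripper_force: 63.1
```

>>> servo_tool(
  offset=[
    [0,0,0.006],
    [0,0,0.004],
    [0,0,0.003],
    [0,0,0],
  ],
  twist=[
    [0,0,0],
    [0,0,0],
    [0,0,0],
    [0,0,0],
  ],
  jaw=[0,0,0,0],
)

```text
clock: 7.8
position: [0.5363, 0.3579, 0.1494]
tool_rot: [0.001, 0.131, 0.991, 0.0]
ft_force: [0.2, -0.3, -2.9]
opening: 0.0429
gripper_force: 63.1
```

>>> servo_tool(
  offset=[
    [0,0,0.0015],
    [0,0,0.0015],
    [0,0,0],
  ],
  twist=[
    [0,0,0],
    [0,0,0],
    [0,0,0],
  ],
  jaw=[0,0,0],
)

```text
clock: 8.1
position: [0.5363, 0.3579, 0.1466]
tool_rot: [0.001, 0.132, 0.991, 0.0]
ft_force: [-0.5, -0.9, 0.8]
opening: 0.0427
gripper_force: 63.4
```

>>> servo_tool(
  offset=[
    [0,0,0.001],
    [0,0,0],
    [0,0,0],
  ],
  twist=[
    [0,0,0],
    [0,0,0],
    [0,0,0],
  ],
  jaw=[0,0,0],
)

```text
clock: 8.4
position: [0.5365, 0.3578, 0.1466]
tool_rot: [0.001, 0.131, 0.991, 0.0]
ft_force: [-1.7, -1.4, 5.7]
opening: 0.0431
gripper_force: 64.1
```

The bottle is in contact with the table, so I'll open the jaws and withdraw.

>>> servo_tool(
  offset=[
    [0,0,0],
    [0,0,0],
    [0,0,0],
    [0,0,0],
    [0,0,0],
  ],
  twist=[
    [0,0,0],
    [0,0,0],
    [0,0,0],
    [0,0,0],
    [0,0,0],
  ],
  jaw=[0.6,0.8,1,1,1],
)

```text
clock: 8.9
position: [0.5357, 0.3576, 0.1441]
tool_rot: [-0.0, 0.132, 0.991, -0.0]
ft_force: [0.8, 0.4, -0.1]
opening: 0.0851
gripper_force: 0.0
```

>>> servo_tool(
  offset=[
    [0,0,-0.01],
    [0,0,-0.03],
    [0,0,-0.04],
    [0,0,-0.04],
    [0,0,0],
  ],
  twist=[
    [0,0,0],
    [0,0,0],
    [0,0,0],
    [0,0,0],
    [0,0,0],
  ],
  jaw=[1,1,1,1,1],
)

```text
clock: 9.4
position: [0.5388, 0.3592, 0.274]
tool_rot: [0.006, 0.131, 0.991, 0.004]
ft_force: [-0.3, 0.1, 0.6]
opening: 0.0852
gripper_force: 0.0
```

```bash
python3 t.py
python3 - <<'E'
from h import *
im=ctrl.get_image('scene');save('s6.png',cv2.resize(im['color'][60:260,130:410],None,fx=2.8,fy=2.8,interpolation=cv2.INTER_CUBIC))
E
```

```text
P [0.53881947 0.3592277  0.27396551] z [ 0.014  0.006 -1.   ] tilt 0.9 y [0.261 0.965 0.01 ] [ 0.432  0.201  1.632  0.     1.294 -0.876] 0.0851785377790185
```

View pics/s6.png

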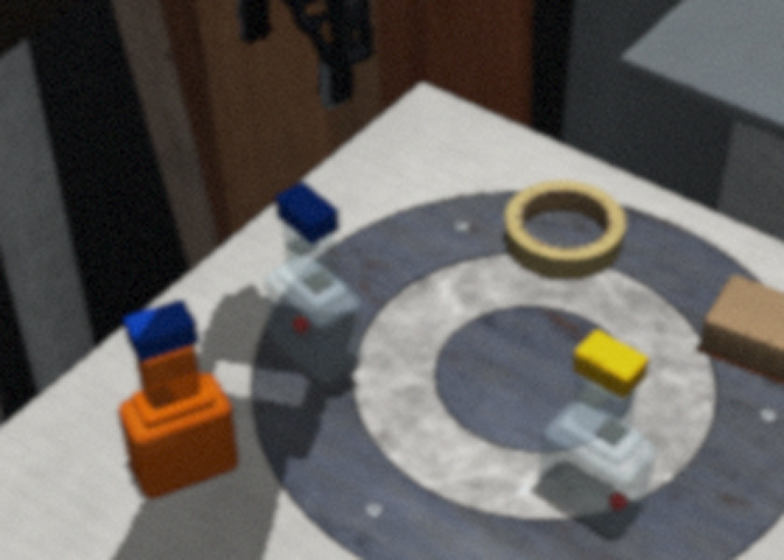

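The bottle stands upright with its ball low in the body at crop (300,323). I'll check the ball's height numerically before handing in.

Run:
```python
from h import *
im=ctrl.get_image('scene');c=im['color'].astype(int)
m=((c[...,0]>1.6*c[...,1])&(c[...,0]>1.6*c[...,2])&(c[...,0]>45)).astype(np.uint8);m[:150]=0;m[190:]=0;m[:,:215]=0;m[:,270:]=0
k,l,st,ce=cv2.connectedComponentsWithStats(m);print(st[1:].tolist(),ce[1:])
y=np.array([.26,.966,0]);x=np.array([.966,-.26,0]);o=np.array([.537,.357,0])
for i in range(1,k):
    for z in(.011,.03,.05,.07):
        d=atz(im,ce[i],z)-o;print(z,'x,y in bottle',(d@x).round(4),(d@y).round(4))
```

```text
[[235, 173, 5, 6, 21]] [[236.95238095 175.38095238]]
0.011 x,y in bottle 0.0032 0.0219
0.03 x,y in bottle -0.0072 0.0058
0.05 x,y in bottle -0.0181 -0.0111
0.07 x,y in bottle -0.029 -0.028
```

The pixel fits a ball on the inner floor, at x 3 mm and y 22 mm, inside the walls. The bottle is released and standing, so I'm handing in.

```bash
python3 -c "
from cell import ctrl
print(ctrl.job_done())"
```

```text
the job is handed in; nothing more can be done
None
```

The job is handed in (no verdict was returned): the ball dropped into the blue-capped bottle's body, the bottle stands upright about where it stood, and the yellow-capped bottle was not touched.

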